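# Probe two test points of an open RF module

### The job

Take the test probe out of its forked stand and, pressing gently, touch its spring tip on the middle of the slim round post in the open aluminium module and hold it there for about half a second; then do the same on the square block. Keep the probe off the module's walls and off the wide round disc. Then slide the probe back into the fork so that it hangs there by its collar as before, and leave everything else on the bench where it is.

Things in the scene. Friction and masses are not known exactly. Their poses are not given: they have to be found in the camera images.
- probe: Hand test probe, 186 mm long, about 0.13 kg, hanging upright in the stand by its collar. Origin on its axis at the collar's underside; z up, x and y square to the handle's faces. Top down: square grey handle, round collar 44 mm across (0 to 6 mm above the origin), thin neck, black barrel 28 mm across (34 to 79 mm below), nose cone narrowing from 28 to 10 mm across (79 to 99 mm below), spring tip.
- handle (a point): Middle of the probe's square handle, 28 x 28 mm, on the axis 38 mm above the probe's origin. The handle spans 6 to 71 mm above the origin, directly above the collar; a brass stub 18 mm across and 4 mm high on top is for looks only.
- neck (a point): Middle of the probe's round steel neck, 14 mm across, 17 mm below the probe's origin. The neck spans 0 to 34 mm below the origin. Collar and barrel are both wider than the stand's slot, so the neck must pass through the slot sideways.
- tip_end (a point): The end of the probe's spring tip, on the probe's axis, 115 mm below the probe's origin. The tip slides up into the nose by up to 8 mm: it starts to give at 1.6 N and is fully in at 4.8 N.
- tip: The brass spring tip itself, a rod 6 mm across that sticks 16 mm out of the nose; origin at its lower end.
- stand: Probe stand, fixed, with a level fork plate 8 mm thick, top 145 mm above the table. Origin on the table under the place where the probe hangs; the fork opens to the stand's -x. Steel foot 12 mm thick, x -53 to +80 mm, 110 mm wide; post 50 mm wide at x +58 to +74 mm, as tall as the fork.
- seat (a point): Middle of the place where the collar rests: on the slot's centre line, level with the fork's top, 145 mm above the stand's origin, axes as the stand's. The slot is 22 mm wide, along x, closed 11 mm beyond the seat (+x).
- mouth (a point): Open end of the slot, between the prong ends, level with the fork's top, 39 mm from the seat along -x. Prongs are 18 mm wide; their last 6 mm carry a lip 6 mm high. To pass, raise the probe from its hanging height by more than 6 mm (collar over the lips) and less than 26 mm (barrel under the fork), and slide it along x; it is clear 65 mm from the seat.
- module: Open milled aluminium module, fixed, 88 (x) x 208 (y) x 34 mm high, floor 6 mm thick, walls 4 mm thick, all 34 mm high. Two cross walls make three bays in a row, centred at y = -68, 0 and +68 mm, each 80 (x) by 64 mm (y) or more inside. Each bay has one brass test point near its middle; which is where varies. Origin: centre of the underside.
- post: First test point: the slim upright round brass post, 18 mm across, 26 mm tall, standing on the module's floor. Fixed. Origin: centre of its underside.
- post_top (a point): Middle of the post's flat top, 32 mm above the table.
- block: Second test point: the square brass block, 30 x 30 mm, 18 mm tall, standing on the module's floor. Fixed. Origin: centre of its underside.
- block_top (a point): Middle of the block's flat top, 24 mm above the table.
- disc: Not to be touched: the wide low round brass disc, 42 mm across, 12 mm tall, standing on the module's floor. Fixed. Origin: centre of its underside.
- driver: bystander, loose, to be left where it is: screwdriver 170 mm long lying flat along its x. Origin near its middle, at the underside.
- wrench: bystander, loose, to be left where it is: steel wrench 160 mm long lying flat along its x. Origin near its middle, at the underside.
- meter: bystander, loose, to be left where it is: grey handheld meter 160 (x) x 80 (y) x 34 mm lying on its back. Origin: centre of the underside.
- mug: bystander, loose, to be left where it is: white mug 80 mm across, 90 mm tall, handle at its +y. Origin: centre of the underside.
- bottle: bystander, loose, to be left where it is: white capped bottle 60 mm across, 140 mm tall. Origin: centre of the underside.
- coupler: bystander, loose, to be left where it is: small aluminium block 30 (x) x 70 (y) x 22 mm with three brass connectors. Origin: centre of the underside.

How it is judged:
By the outcome, as a careful person would: the job done as asked, in the order asked, and still so for the second after the job is handed in, with the robot touching nothing.
It also fails if it takes over 58 s, if anything falls off the work surface, if the arm or the gripper's body presses on something with over 40 N, if the wrist force passes 120 N, or if a joint passes its speed limit or range.

### The arm

A 6-joint arm with a two-finger parallel gripper is mounted at the origin on the work surface. World frame = base frame: x ahead of the robot, y to its left, z up, the work surface at z = 0. Lengths are in mm, angles in rad, forces in N, time in s.
With the tool pointing down it reaches from about 350 to 850 mm from the base axis. Payload 8.1 kg.
Tool frame: the origin (TCP) lies midway between the tips of the shut fingers; the grasp point (between the pads) lies 19 mm behind it; z points along the fingers, y is the line along which they close (so a half turn about z gives the same grasp; the last joint's range is limited). The gripper opens to 85 mm and grips with 20 to 120 N. Pads are 22 mm wide; open, the fingers measure 114 mm over their backs; the gripper's body (76 mm by 85 mm) begins 54 mm behind the grasp point. The pads swing forward as they close: fully open they stand 13 mm farther back than shut.
Start: joints at [-1.186, 0.13, 1.488, -0, 1.523, -0.085], TCP at [271.644, -534.99, 202.192] pointing down, gripper open.
Joint ranges: [-2.96, 2.96], [-0.89, 2.26], [0.02, 2.5], [-1.34, 4.48], [0, 2.73], [-2.66, 2.66]. Speed limits (rad/s): [2.39, 2.39, 2.79, 3.14, 3.14, 3.14].

### API

Orientations are given as a unit quaternion [w, x, y, z].
In Python, from station import bot gives the robot as it stands.
- The arm moves only by the tool apply_moves, never from a script. Its argument "increments" is text: rows parted by semicolons, each of 4 numbers parted by spaces: the shift along the tool's x, y, z each as a share of 0.2 m, from -1 to 1, then the turn about the tool's z as a share of 30 degrees, from -1 to 1. A call has 1 to 5 rows; each row is the pose to reach, as a shift and turn from the pose commanded when the call began, along the tool's axes at that moment; what a row does not reach only later rows make up. A row lasts 1/12 s, in which the tool goes at most 41.7 mm and 7.16 degrees, less where a joint would pass 70% of its speed; a pose out of reach is approached as far as the arm can. A call with a number of a shift or a turn outside -1 to 1 is refused whole. A call with a gripper value outside its range is refused whole. "hand" is the opening, from 0 (shut) to 1 (fully open), set as the call begins (left out, the last holds). The fingers move at their own pace and stop on an object; the grip force is fixed at half the most. Time passes only in rows, so rows that repeat a pose let the fingers close. It gives the time, the measured TCP pose, the force, the opening and the grip force at its end, in the units of the state.
- bot.observe(): the state, without advancing time (a new reading comes with each control period).
- bot.read_camera(name): name is "scene" or "side" or "wrist"; returns a dict with "color" (400x640x3 uint8, blue, green, red), "mtx" (3x3 intrinsics, pixels), "origin" and "rotation" of the camera in the world. Camera axes: x right, y up, looking along -z (the intrinsics and any distortion apply to the point x, -y, -z); pixel columns grow to the right and rows downward; lengths in mm; the calibration is good to about 2 mm. A picture is of the moment at which its call begins. There is no depth.
- bot.hand_in(): hands the job in; it is judged then, once.
The state is a dict: "t": time; "q": joint angles; "qvel": joint speeds; "tau": joint torques, N m; "tool_pos": TCP position; "tcp_rot": TCP orientation; "ft_force": force on the tool from outside, world axes, zero at the start; "torque": the same for the moment, N m; "opening": opening from 0.0 (shut) to 1.0 (fully open); "gripper_force": force on a finger pad.
Only numpy, scipy, OpenCV 4.12 (cv2) and the standard library are available. Lean on these libraries where they do the work, as an engineer would, in place of code of your own. Each camera call takes 0.05 s, during which the arm holds its last target. There are 200 camera calls.

## Working session

There is one attempt and no reset: what is moved stays moved. The work goes in short steps, Python scripts to look and compute and a tool call to move; the robot and the scene stay as the last step left them, time stands still between calls to the robot, and variables do not carry over. Pictures are saved under pics/ and viewed, at most 10 in all, crops included, and the job is handed in when it is done.

Besides the shell and the picture viewer there is one more tool, called after "Emit:" as name(argument=value, ...), one argument or row to a line, values as JSON. apply_moves: Moves the arm, as the interface text tells. Shift numbers are shares of 0.2 m and turn numbers shares of 30 degrees, none past 1 either way. Its arguments: {"type":"object","properties":{"increments":{"type":"string"},"hand":{"type":"number"}},"required":["increments"]}

```bash
mkdir -p pics; cat > h.py <<'E'
import numpy as np,cv2,json
from station import bot
def snap(cam,name):
    d=bot.read_camera(cam); cv2.imwrite(f'pics/{name}.png',d['color'])
    np.savez(f'pics/{name}.npz',**{k:np.array(v) for k,v in d.items()})
    return d
def ray(name,u,v):
    d=np.load(f'pics/{name}.npz'); K=d['mtx']
    p=np.linalg.inv(K)@[u,v,1]; r=np.array(d['rotation']).reshape(3,3)@[p[0],-p[1],-p[2]]
    return d['origin'],r/np.linalg.norm(r)
def atz(name,u,v,z):
    o,r=ray(name,u,v); return o+r*(z-o[2])/r[2]
def tri(obs):
    A=np.zeros((3,3));b=np.zeros(3)
    for o in obs:
        c,r=ray(*o); P=np.eye(3)-np.outer(r,r);A+=P;b+=P@c
    x=np.linalg.solve(A,b)
    res=[np.linalg.norm((np.eye(3)-np.outer(ray(*o)[1],ray(*o)[1]))@(x-ray(*o)[0])) for o in obs]
    return x,res
def proj(name,p):
    d=np.load(f'pics/{name}.npz'); q=np.array(d['rotation']).reshape(3,3).T@(np.array(p)-d['origin'])
    w=d['mtx']@[q[0],-q[1],-q[2]]; return w[:2]/w[2]
E
python3 - <<'E'
from h import *
for c in ('scene','side','wrist'):
    d=snap(c,c+'0'); print(c,d.keys(),d['mtx'],d['origin'],d['rotation'])
print(bot.observe())
a=cv2.imread('pics/side0.png');b=cv2.imread('pics/wrist0.png')
cv2.imwrite('pics/sw.png',cv2.resize(np.vstack([a,b]),(480,600),interpolation=cv2.INTER_AREA))
E
```

```text
scene dict_keys(['color', 'mtx', 'origin', 'rotation']) [[426.56361138   0.         316.72850958]
 [  0.         426.56361138 201.24463014]
 [  0.           0.           1.        ]] [1227.65536629  396.42488859  819.44608664] [0.42762327 0.2001031  0.36902772 0.80057207]
side dict_keys(['color', 'mtx', 'origin', 'rotation']) [[500.34733751   0.         318.20485896]
 [  0.         500.34733751 194.57353487]
 [  0.           0.           1.        ]] [241.90630417 661.50277887 944.15104599] [-0.18187388 -0.07984501  0.36385028  0.91003277]
wrist dict_keys(['color', 'mtx', 'origin', 'rotation']) [[316.57428941   0.         319.38264987]
 [  0.         316.57428941 195.52420304]
 [  0.           0.           1.        ]] [ 331.0196558  -504.1558915   373.94360765] [ 0.84443163 -0.11376392  0.07122475 -0.518575  ]
{'t': 0.15, 'q': array([-1.18641064e+00,  1.30964955e-01,  1.48902812e+00, -3.63040856e-05,
        1.52301561e+00, -8.53971014e-02]), 'qvel': array([ 0.00062669, -0.00262797, -0.00363588,  0.00033203, -0.00094681,
       -0.00034877]), 'tau': array([-1.46143972e-03, -5.70065832e+01, -5.01157773e+01, -3.00623669e-04,
        9.67244909e-03, -9.79279633e-06]), 'tool_pos': array([ 271.44867623, -534.56149992,  201.39958092]), 'tcp_rot': array([-6.97418995e-04,  9.72539175e-01,  2.32738162e-01, -1.23379064e-04]), 'ft_force': array([ 1.00597939,  0.26206018, -0.73595754]), 'torque': array([-0.01353966,  0.00479169,  0.01470206]), 'gripper_force': 0.0, 'opening': 1.0004456246134632}
```

View pics/scene0.png

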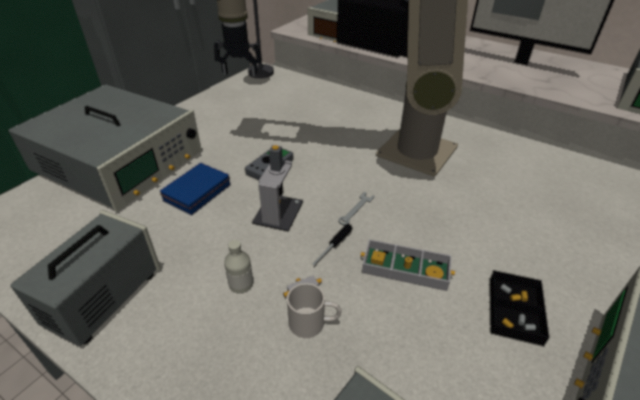

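View pics/side0.png

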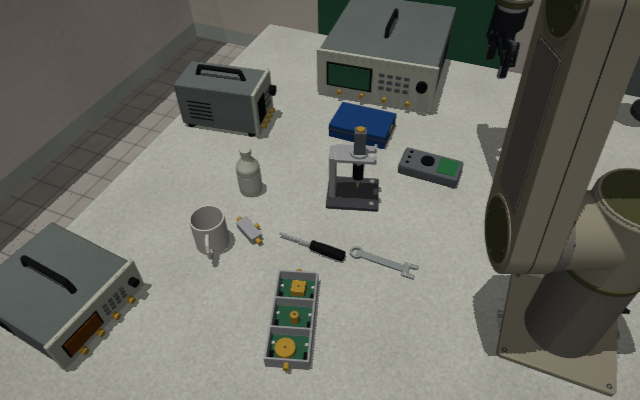

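Scene and side views show the probe hanging in the stand (scene ~(277,170), side ~(360,155)) and the module with block, post and disc (side (298,287), (294,315), (285,347)). I'll make enlarged crops to measure from.

```bash
sed -i "s/import numpy as np,cv2,json/import numpy as np,cv2\nfrom scipy.spatial.transform import Rotation as R\ndef M(q): return R.from_quat(q,scalar_first=True).as_matrix()/; s/np.array(d\['rotation'\]).reshape(3,3)/M(d['rotation'])/" h.py
python3 - <<'E'
from h import *
a=cv2.imread('pics/side0.png');b=cv2.imread('pics/scene0.png')
f=lambda im,x,y,w,h,W,H:cv2.resize(im[y:y+h,x:x+w],(W,H),interpolation=cv2.INTER_CUBIC)
# 4 tiles of 100x75 ->400x300 (x4)
t=np.vstack([np.hstack([f(a,310,120,100,75+25,400,400)[:400],f(b,230,135,100,100,400,400)]),np.hstack([f(a,255,265,80,110,400,550)[:0] ]) ]) if 0 else np.hstack([f(a,310,118,100,100,400,400),f(b,230,138,100,100,400,400)])
u=np.hstack([f(a,245,265,100,110,400,440)[:200],f(b,358,235,100,50,400,200)])
cv2.imwrite('pics/c1.png',np.vstack([t,u]))
E
```

```text
(no output)
```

View pics/c1.png

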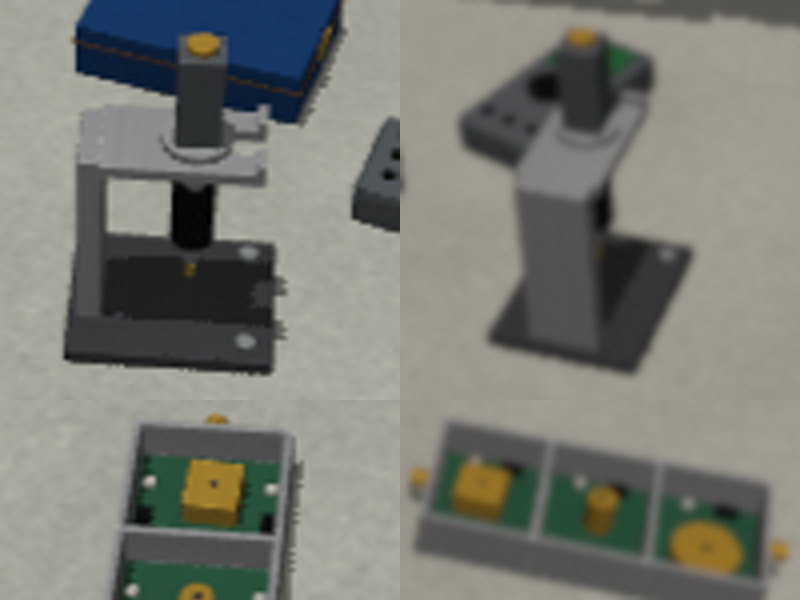

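View pics/wrist0.png

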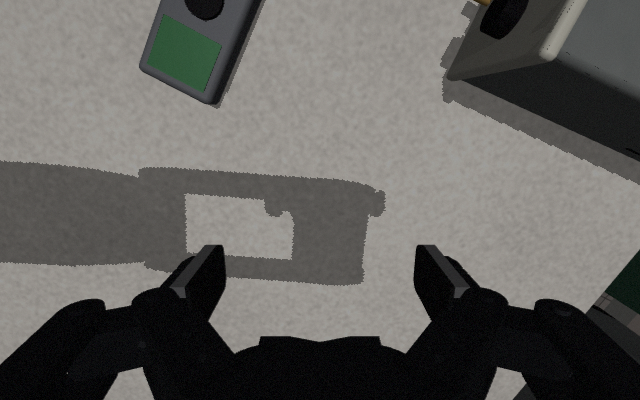

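Crops: stub top at side (360.6,127.9)/scene (275.1,146.4); block-top dot at side (298.1,285.6)/scene (378.1,255.1); post top at side (293.6,312.8)/scene (408.1,257.6). The fork opens to the right in the side view (toward the robot). The wrist view only shows the meter and table.

```bash
python3 - <<'E'
from h import *
np.set_printoptions(precision=1,suppress=True)
S=lambda x,y:(310+(x+.5)/4-.5,118+(y+.5)/4-.5)
C=lambda x,y:(230+(x-400+.5)/4-.5,138+(y+.5)/4-.5)
S2=lambda x,y:(245+(x+.5)/4-.5,265+(y-400+.5)/4-.5)
C2=lambda x,y:(358+(x-400+.5)/4-.5,235+(y-400+.5)/4-.5)
for n,s,c in [('stub',S(204,42),C(582,36)),('block',S2(214,484),C2(482,482)),('post',S2(196,593),C2(602,492)),
 ('modNWtop',S2(140,426),C2(448,424))]:
    print(n,*tri([('side0',*s),('scene0',*c)]), atz('side0',*s,{'stub':220,'block':24,'post':32}.get(n,34)),atz('scene0',*c,{'stub':220,'block':24,'post':32}.get(n,34)))
print('foot side', [atz('side0',*S(*p),12)[:2] for p in [(68,346),(272,359),(273,246)]])
print('foot scene', [atz('scene0',*C(*p),12)[:2] for p in [(692,252),(634,362),(492,337)]])
print('fork side',[atz('side0',*S(*p),z)[:2] for p,z in [((82,142),145),((265,178),145),((268,105),151)]])
print('module side',[atz('side0',*S2(*p),34)[:2] for p in [(138,424),(293,433)]])
print('module scene',[atz('scene0',*C2(*p),34)[:2] for p in [(448,424),(768,486),(420,518)]])
o=bot.observe(); print(M(o['tcp_rot']))
print('wristcam in tool',M(o['tcp_rot']).T@(np.load('pics/wrist0.npz')['origin']-o['tool_pos']))
E
```

```text
stub [ 513.2 -205.5  216.5] [np.float64(1.7270130389389569), np.float64(1.7270130389389053)] [ 512.2 -203.9  220. ] [ 519.  -199.5  220. ]
block [530.6 122.3  20.6] [np.float64(0.8339512528993999), np.float64(0.8339512528994045)] [529.5 123.3  24. ] [534.1 124.3  24. ]
post [507.9 192.5  33. ] [np.float64(0.20371628902649577), np.float64(0.203716289026605)] [508.1 191.8  32. ] [507.1 192.5  32. ]
modNWtop [562.5 121.4  81.5] [np.float64(15.39842709117712), np.float64(15.39842709117716)] [579.6 110.5  34. ] [510.3  86.4  34. ]
foot side [array([ 567.4, -132.7]), array([ 444.6, -170.8]), array([ 475.7, -267.4])]
foot scene [array([ 455.4, -162.7]), array([ 572.1, -128.9]), array([ 606.9, -225. ])]
fork side [array([ 576.1, -176.5]), array([ 464.5, -187.4]), array([ 481.8, -243.8])]
module side [array([581.2, 109.7]), array([500. ,  82.7])]
module scene [array([510.3,  86.4]), array([447. , 276.3]), array([590. , 110.1])]
[[ 0.9  0.5 -0. ]
 [ 0.5 -0.9  0. ]
 [ 0.  -0.  -1. ]]
wristcam in tool [  66.9   -0.4 -172.5]
```

```bash
cat >> h.py <<'E'
np.set_printoptions(precision=2,suppress=True)
def go(p,yaw=None):
    o=bot.observe(); m=M(o['tcp_rot']); d=m.T@(np.array(p)-o['tool_pos']); y=np.degrees(np.arctan2(m[1,0],m[0,0]))
    dy=0 if yaw is None else -(yaw-y)
    print('t',o['t'],'pos',o['tool_pos'],'yaw',y,'F',o['ft_force'],'| mm',d,'deg',dy,'| shares',np.round(np.r_[d/200,dy/30],4))
E
python3 -c "
from h import *
go([450,-225,320],17.3)"
```

```text
t 0.15 pos [ 271.45 -534.56  201.4 ] yaw 26.916668662933205 F [ 1.01  0.26 -0.74] | mm [ 299.35 -195.36 -118.3 ] deg 9.616668662933204 | shares [ 1.5  -0.98 -0.59  0.32]
```

Emit:
apply_moves(
  increments="0.15 -0.1 -0.15 0; 0.3 -0.2 -0.3 0; 0.45 -0.3 -0.45 0; 0.6 -0.4 -0.55 0; 0.75 -0.49 -0.59 0",
  hand=1,
)

```text
t: 0.57
tool_pos: [357.1, -386.4, 320.4]
tcp_rot: [0.002, 0.973, 0.232, 0.001]
ft_force: [-0.2, -0.0, 1.0]
opening: 1.0
gripper_force: 0.0
```

Emit:
apply_moves(
  increments="0.15 -0.1 0 0.16; 0.3 -0.2 0 0.32; 0.45 -0.3 0 0.32; 0.6 -0.4 0 0.32; 0.75 -0.49 0 0.32",
)

```text
t: 0.98
tool_pos: [446.5, -229.6, 317.4]
tcp_rot: [-0.0, 0.989, 0.151, -0.0]
ft_force: [0.8, 0.4, -0.6]
opening: 1.002
gripper_force: 0.0
```

Emit:
apply_moves(
  increments="0 0 0 0; 0 0 0 0; 0 0 0 0",
)

```text
t: 1.23
tool_pos: [445.9, -231.6, 317.2]
tcp_rot: [0.0, 0.989, 0.151, -0.0]
ft_force: [-0.5, -1.2, 0.1]
opening: 0.998
gripper_force: 0.0
```

```bash
python3 - <<'E'
from h import *
snap('wrist','w1'); go([450,-225,320],17.3)
print(proj('w1',[513,-204,220]),proj('w1',[530,123,24]))
E
```

```text
t 1.2833 pos [ 445.68 -232.11  317.2 ] yaw 17.288981599947515 F [-0.05 -0.04  0.78] | mm [ 6.24 -5.5  -2.81] deg -0.011018400052485333 | shares [ 0.03 -0.03 -0.01 -0.  ]
[312.18 101.11] [82.09 14.29]
```

View pics/w1.png

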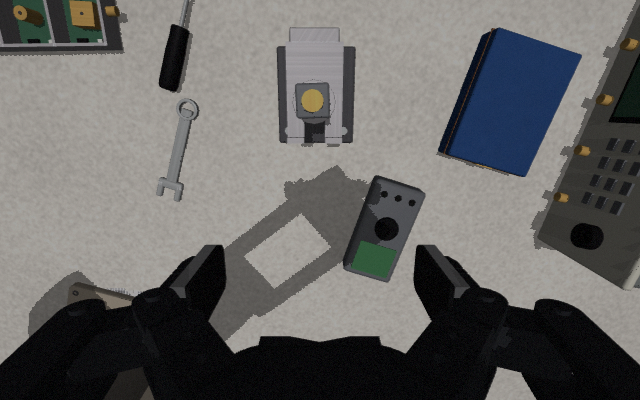

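The wrist view shows the stub at (312,101). The fork is aligned with the image, opening downwards (tool -x), with its lips at rows ~133, and the handle is nearly square to the axes. I'll go nearer for a second wrist view.

Emit:
apply_moves(
  increments="0.1 0.03 0 0; 0.2 0.03 0 0; 0.2 0.03 0 0; 0.2 0.03 0 0; 0.2 0.03 0 0",
)

```text
t: 1.7
tool_pos: [485.2, -226.3, 317.2]
tcp_rot: [-0.0, 0.989, 0.15, -0.0]
ft_force: [-0.5, -0.1, 0.4]
opening: 0.998
gripper_force: 0.0
```

```bash
python3 - <<'E'
from h import *
snap('wrist','w2'); go([450,-225,320],17.3)
d=cv2.imread('pics/w1.png');e=cv2.imread('pics/w2.png')
u,v=proj('w2',[513,-204,220]).astype(int); print(u,v)
f=lambda im,u,v:cv2.resize(im[v-50:v+70,u-50:u+50],(400,480),interpolation=cv2.INTER_CUBIC)
cv2.imwrite('pics/c2.png',np.hstack([f(d,312,101),f(e,u,v)]))
E
```

```text
t 1.75 pos [ 485.22 -226.24  317.38] yaw 17.233503256036716 F [ 0.47 -0.29  0.28] | mm [-33.27 -11.61  -2.6 ] deg -0.06649674396328464 | shares [-0.17 -0.06 -0.01 -0.  ]
304 149
```

View pics/c2.png

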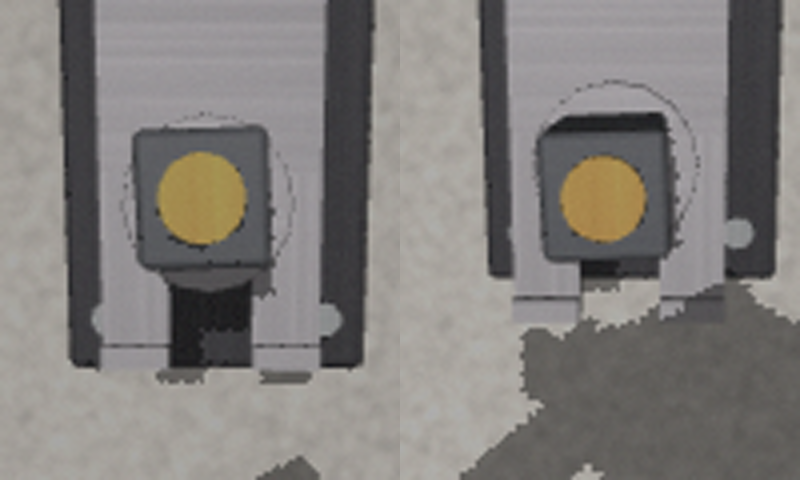

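The second wrist view shows the stub at (304.4,148.4) and the handle turned about 3° CCW relative to the fork. The lip lines are level, so the stand yaw is ≈17.25.

```bash
python3 - <<'E'
from h import *
A=lambda x,y:('w1',262+(x+.5)/4-.5,51+(y+.5)/4-.5)
B=lambda x,y:('w2',254+(x-400+.5)/4-.5,99+(y+.5)/4-.5)
r=lambda n,*o:print(n,*tri(o))
S=('side0',360.6,127.9)
r('stub',A(202,198),B(603,199)); r('stub3',A(202,198),B(603,199),S)
P=tri([A(202,198),B(603,199),S])[0]
for a in (A(202,198),B(603,199)): print(atz(*a,220))
for n,a,b in [('lipL',(100,345),(513,297)),('slotL',(170,345),(580,297)),('slotR',(253,345),(660,297)),('lipR',(325,345),(725,297))]:
    r(n,A(*a),B(*b)); print(atz(*A(*a),151),atz(*B(*b),151))
P=np.array([atz(*A(202,198),220),atz(*B(603,199),220)]).mean(0)
go([P[0],P[1],245],20.2)
E
```

```text
stub [ 513.7  -203.72  221.03] [np.float64(0.04429659413194732), np.float64(0.044296594131975564)]
stub3 [ 513.23 -203.85  220.41] [np.float64(0.49551169861459876), np.float64(0.420758916333747), np.float64(0.9077069814988297)]
[ 513.72 -203.73  220.  ]
[ 513.56 -203.66  220.  ]
lipL [ 470.67 -186.73  146.55] [np.float64(0.14276615346334331), np.float64(0.14276615346330768)]
[ 471.16 -186.91  151.  ] [ 471.71 -187.13  151.  ]
slotL [ 476.29 -204.51  147.19] [np.float64(0.024184612985715045), np.float64(0.024184612985688917)]
[ 476.66 -204.56  151.  ] [ 477.11 -204.55  151.  ]
slotR [ 482.93 -225.58  147.79] [np.float64(0.04140144441217685), np.float64(0.041401444412107365)]
[ 483.19 -225.49  151.  ] [ 483.55 -225.36  151.  ]
lipR [ 488.77 -243.    150.6 ] [np.float64(0.6862874875874919), np.float64(0.6862874875875753)]
[ 488.85 -243.64  151.  ] [ 488.78 -242.27  151.  ]
t 1.75 pos [ 485.22 -226.24  317.38] yaw 17.233503256036716 F [ 0.47 -0.29  0.28] | mm [ 33.86 -13.1   72.36] deg -2.9664967439632832 | shares [ 0.17 -0.07  0.36 -0.1 ]
```

Emit:
apply_moves(
  increments="0.1 -0.04 0.15 -0.1; 0.17 -0.0655 0.3 -0.1; 0.17 -0.0655 0.36 -0.1; 0.17 -0.0655 0.36 -0.1; 0.17 -0.0655 0.36 -0.1",
)

```text
t: 2.17
tool_pos: [513.6, -203.1, 245.4]
tcp_rot: [-0.0, 0.984, 0.176, -0.001]
ft_force: [0.2, -0.2, 0.8]
opening: 1.004
gripper_force: 0.0
```

```bash
python3 -c "
from h import *
go([513.6,-203.7,165],20.2)"
```

```text
t 2.1667 pos [ 513.59 -203.11  245.4 ] yaw 20.279692640106067 F [ 0.17 -0.21  0.76] | mm [-0.09  0.62 80.4 ] deg 0.07969264010606736 | shares [-0.   0.   0.4  0. ]
```

Emit:
apply_moves(
  increments="0 0.002 0.12 0; 0 0.002 0.24 0; 0 0.002 0.36 0; 0 0.002 0.4 0; 0 0.002 0.4 0",
)

```text
t: 2.58
tool_pos: [513.7, -203.4, 164.8]
tcp_rot: [-0.001, 0.984, 0.176, -0.001]
ft_force: [-0.9, 0.3, 0.6]
opening: 1.002
gripper_force: 0.0
```

Emit:
apply_moves(
  increments="0 0 0 0; 0 0 0 0; 0 0 0 0; 0 0 0 0; 0 0 0 0",
  hand=0,
)

```text
t: 3.0
tool_pos: [515.6, -203.5, 166.9]
tcp_rot: [0.001, 0.984, 0.176, 0.001]
ft_force: [-0.9, 1.7, 4.1]
opening: 0.314
gripper_force: 59.3
```

Emit:
apply_moves(
  increments="0 0 0 0; 0 0 0 0; 0 0 0 0; 0 0 0 0; 0 0 0 0",
)

```text
t: 3.42
tool_pos: [515.6, -203.5, 166.9]
tcp_rot: [0.001, 0.984, 0.176, 0.001]
ft_force: [-0.7, -0.2, 5.2]
opening: 0.315
gripper_force: 60.6
```

```bash
python3 -c "
from h import *
go([513.6,-203.7,165],20.2);print(bot.observe())"
```

```text
t 3.4167 pos [ 515.65 -203.49  166.91] yaw 20.3214974885911 F [-0.69 -0.18  5.22] | mm [-2.   -0.52  1.9 ] deg 0.12149748859109977 | shares [-0.01 -0.    0.01  0.  ]
{'t': 3.4167, 'q': array([-0.47,  0.02,  1.67, -0.  ,  1.45,  0.75]), 'qvel': array([-0., -0., -0.,  0., -0., -0.]), 'tau': array([  0.25, -47.47, -46.21,   0.13,   0.03,  -0.  ]), 'tool_pos': array([ 515.65, -203.49,  166.91]), 'tcp_rot': array([0.  , 0.98, 0.18, 0.  ]), 'ft_force': array([-0.69, -0.18,  5.22]), 'torque': array([-0.1 ,  0.02, -0.06]), 'gripper_force': 60.55481314659119, 'opening': 0.3148387863208319}
```

Emit:
apply_moves(
  increments="0 0 -0.03 0; 0 0 -0.06 0; 0 0 -0.085 0; 0 0 -0.085 0; 0 0 -0.085 0",
)

```text
t: 3.83
tool_pos: [515.0, -203.1, 182.9]
tcp_rot: [0.0, 0.984, 0.176, 0.0]
ft_force: [-0.1, 0.1, -1.4]
opening: 0.312
gripper_force: 59.7
```

```bash
python3 -c "
from h import *
go([513.6,-203.7,182],20.2)
snap('side','s1');a=cv2.imread('pics/s1.png')[110:210,310:410];cv2.imwrite('pics/s1c.png',cv2.resize(a,(500,500),interpolation=cv2.INTER_CUBIC))"
```

```text
t 3.8333 pos [ 515.02 -203.13  182.87] yaw 20.318739805585807 F [-0.15  0.12 -1.37] | mm [-1.53  0.04  0.87] deg 0.11873980558580755 | shares [-0.01  0.    0.    0.  ]
```

View pics/s1c.png

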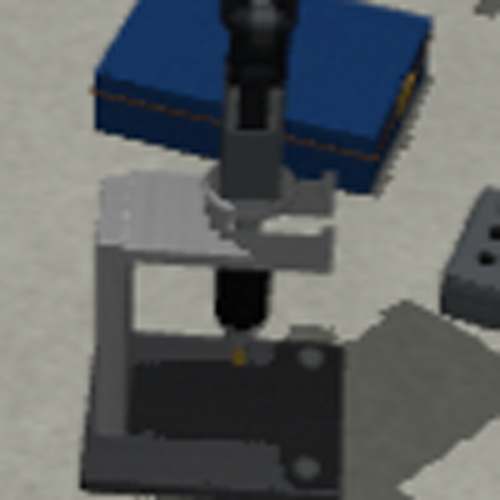

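The collar is ~16 mm above the fork, the barrel is below the plate and the neck is in the slot. Sliding out along the stand's -x.

Emit:
apply_moves(
  increments="-0.08 -0.004 0 0; -0.16 -0.0085 0 0; -0.24 -0.013 0 0; -0.32 -0.017 0 0; -0.4 -0.021 0 0",
)

```text
t: 4.3
tool_pos: [437.3, -226.8, 181.9]
tcp_rot: [-0.0, 0.984, 0.176, -0.0]
ft_force: [-0.5, -0.1, -1.7]
opening: 0.318
gripper_force: 59.6
```

Emit:
apply_moves(
  increments="0 0 -0.1 0; 0 0 -0.2 0; 0 0 -0.25 0; 0 0 -0.25 0; 0 0 -0.25 0",
)

```text
t: 4.72
tool_pos: [438.7, -227.0, 232.4]
tcp_rot: [0.0, 0.984, 0.176, 0.0]
ft_force: [-0.4, -0.8, -2.2]
opening: 0.315
gripper_force: 59.8
```

```bash
python3 -c "
from h import *
go([508+2,192.5,217])"
```

```text
t 4.7167 pos [ 438.69 -226.98  232.43] yaw 20.32692988423618 F [-0.4  -0.84 -2.18] | mm [ 212.58 -368.59   15.29] deg 0 | shares [ 1.06 -1.84  0.08  0.  ]
```

Emit:
apply_moves(
  increments="0.07 -0.18 0 0; 0.14 -0.36 0 0; 0.21 -0.54 0 0; 0.28 -0.72 0 0; 0.34 -0.9 0 0",
)

```text
t: 5.13
tool_pos: [438.7, -32.5, 230.5]
tcp_rot: [-0.001, 0.984, 0.176, -0.001]
ft_force: [0.2, -0.4, -1.5]
opening: 0.314
gripper_force: 60.0
```

Emit:
apply_moves(
  increments="0.07 -0.18 0 0; 0.14 -0.36 0 0; 0.21 -0.54 0 0; 0.28 -0.72 0 0; 0.34 -0.9 0 0",
)

```text
t: 5.55
tool_pos: [439.8, 159.9, 230.6]
tcp_rot: [0.0, 0.984, 0.177, -0.001]
ft_force: [0.2, -0.2, -1.7]
opening: 0.316
gripper_force: 60.0
```

Emit:
apply_moves(
  increments="0 0 0 0; 0 0 0 0",
)

```text
t: 5.72
tool_pos: [439.6, 160.0, 230.5]
tcp_rot: [0.0, 0.984, 0.179, -0.002]
ft_force: [0.7, -0.8, -1.5]
opening: 0.314
gripper_force: 60.2
```

```bash
python3 - <<'E'
from h import *
snap('wrist','w3'); go([510,192.5,217])
for p in ([508,192.5,32],[530,123,24]): print(proj('w3',p))
E
```

```text
t 5.7667 pos [439.89 158.58 230.68] yaw 20.47257633709442 F [ 1.11 -0.38 -1.89] | mm [77.59 -7.26 13.46] deg 0 | shares [ 0.39 -0.04  0.07  0.  ]
[314.24  99.52]
[377.73 103.12]
```

View pics/w3.png

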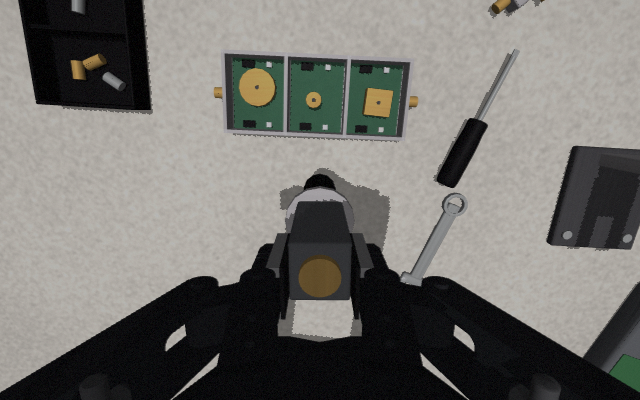

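The wrist image shows the post dot at (313.5,100), the block dot at (379,103) and the held probe's stub at (320,277).

```bash
python3 - <<'E'
from h import *
o=bot.observe();m=M(o['tcp_rot'])
s=atz('w3',320,277,o['tool_pos'][2]+53.1);print('stub off world',s-o['tool_pos'],'tool',m.T@(s-o['tool_pos']))
print('hang off', m.T@(np.array([513.6,-203.7,220])-[515.65,-203.49,166.91]))
p=atz('w3',313.5,100,32);b=atz('w3',379,103,24);print(p,b)
print('tri',tri([('w3',313.5,100),('side0',293.6,312.8),('scene0',408.1,257.6)]),tri([('w3',379,103),('side0',298.1,285.6),('scene0',378.1,255.1)]))
print('tool z axis',m[:,2],'tilt off at tip',m[:,2]*137)
E
```

```text
stub off world [-1.85  0.97 53.1 ] tool [ -1.54  -1.56 -53.1 ]
hang off [ -2.15  -0.52 -53.08]
[507.22 193.1   32.  ] [530.64 121.69  24.  ]
tri (array([507.66, 192.69,  33.17]), [np.float64(0.5951316685297782), np.float64(0.43387484378562247), np.float64(0.351621363334472)]) (array([530.73, 121.8 ,  20.48]), [np.float64(0.6982836195674489), np.float64(0.49501211305481774), np.float64(1.1514872335673747)])
tool z axis [-0. -0. -1.] tilt off at tip [  -0.36   -0.14 -137.  ]
```

```bash
python3 -c "
from h import *
go([509.5,192.6,179])"
```

```text
t 5.7667 pos [439.89 158.58 230.68] yaw 20.47257633709442 F [ 1.11 -0.38 -1.89] | mm [77.26 -7.53 51.46] deg 0 | shares [ 0.39 -0.04  0.26  0.  ]
```

Emit:
apply_moves(
  increments="0.13 -0.01 0 0; 0.26 -0.02 0 0; 0.36 -0.038 0.05 0; 0.386 -0.038 0.15 0; 0.386 -0.038 0.257 0",
)

```text
t: 6.18
tool_pos: [512.6, 190.8, 180.4]
tcp_rot: [0.0, 0.984, 0.175, 0.001]
ft_force: [-0.6, 0.2, -1.8]
opening: 0.313
gripper_force: 60.2
```

Emit:
apply_moves(
  increments="0 0 0 0; 0 0 0 0; 0 0 0 0",
)

```text
t: 6.43
tool_pos: [510.9, 191.0, 181.8]
tcp_rot: [0.0, 0.984, 0.176, 0.0]
ft_force: [1.4, -0.2, -1.6]
opening: 0.314
gripper_force: 60.1
```

```bash
python3 - <<'E'
from h import *
snap('side','s2');snap('scene','c3'); go([509.5,192.6,179])
f=lambda im,x,y:cv2.resize(im[y:y+100,x:x+80],(400,500),interpolation=cv2.INTER_CUBIC)
a=cv2.imread('pics/s2.png');b=cv2.imread('pics/c3.png')
cv2.imwrite('pics/c4.png',np.hstack([f(a,255,250),f(b,365,190)]))
for p in ([507.4,192.9,32],[507.4,192.9,42]): print(proj('s2',p),proj('c3',p))
E
```

```text
t 6.5333 pos [511.52 191.56 182.91] yaw 20.2737075477983 F [-0.31  0.31 -1.72] | mm [-1.55 -1.68  3.9 ] deg 0 | shares [-0.01 -0.01  0.02  0.  ]
[293.73 313.44] [408.24 257.77]
[293.49 310.9 ] [408.82 255.02]
```

View pics/c4.png

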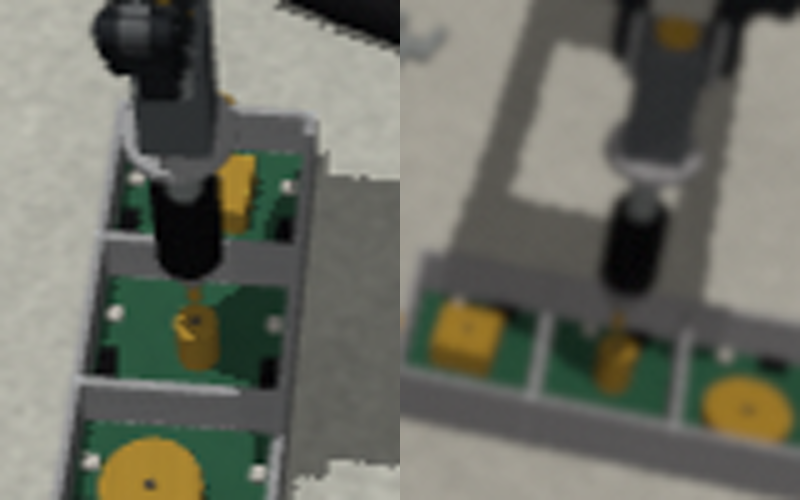

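The tip is directly above the post centre in both views, about 12 mm up. Descending in small steps.

Emit:
apply_moves(
  increments="-0.005 -0.005 0.01 0; -0.005 -0.005 0.02 0; -0.005 -0.005 0.03 0; -0.005 -0.005 0.03 0; -0.005 -0.005 0.03 0",
)

```text
t: 6.95
tool_pos: [509.1, 192.5, 174.9]
tcp_rot: [0.0, 0.984, 0.176, -0.0]
ft_force: [0.2, -0.2, -1.2]
opening: 0.315
gripper_force: 60.2
```

Emit:
apply_moves(
  increments="0 0 0 0; 0 0 0 0; 0 0 0 0",
)

```text
t: 7.2
tool_pos: [509.3, 192.5, 175.1]
tcp_rot: [-0.0, 0.984, 0.176, 0.0]
ft_force: [0.5, 0.5, -1.4]
opening: 0.311
gripper_force: 60.2
```

Emit:
apply_moves(
  increments="0 0 0.01 0; 0 0 0.02 0; 0 0 0.03 0; 0 0 0.04 0; 0 0 0.04 0",
)

```text
t: 7.62
tool_pos: [509.2, 192.5, 166.7]
tcp_rot: [0.0, 0.984, 0.176, -0.0]
ft_force: [-0.1, 0.7, 1.2]
opening: 0.316
gripper_force: 60.4
```

Emit:
apply_moves(
  increments="0 0 0 0; 0 0 0 0",
)

```text
t: 7.78
tool_pos: [509.5, 192.5, 167.3]
tcp_rot: [-0.0, 0.984, 0.176, 0.0]
ft_force: [-0.3, -0.4, 0.2]
opening: 0.312
gripper_force: 60.4
```

Emit:
apply_moves(
  increments="0 0 0.006 0; 0 0 0.011 0; 0 0 0.011 0; 0 0 0.011 0; 0 0 0.011 0",
)

```text
t: 8.2
tool_pos: [509.4, 192.5, 165.0]
tcp_rot: [-0.0, 0.984, 0.176, 0.0]
ft_force: [0.3, 0.5, 1.1]
opening: 0.313
gripper_force: 60.5
```

Emit:
apply_moves(
  increments="0 0 0 0; 0 0 0 0; 0 0 0 0; 0 0 0 0; 0 0 0 0",
)

```text
t: 8.62
tool_pos: [509.3, 192.5, 164.9]
tcp_rot: [-0.0, 0.984, 0.176, 0.0]
ft_force: [-0.3, 0.5, 1.3]
opening: 0.315
gripper_force: 60.5
```

Emit:
apply_moves(
  increments="0 0 -0.05 0; 0 0 -0.1 0; 0 0 -0.15 0; 0 0 -0.15 0; 0 0 -0.15 0",
)

```text
t: 9.03
tool_pos: [510.1, 192.7, 196.3]
tcp_rot: [-0.0, 0.984, 0.176, 0.001]
ft_force: [-0.1, -0.7, -1.3]
opening: 0.312
gripper_force: 60.2
```

```bash
python3 -c "
from h import *
go([530.7+2.1,121.8-.3,177])"
```

```text
t 9.0333 pos [510.12 192.67 196.25] yaw 20.316480266944858 F [-0.06 -0.72 -1.31] | mm [-3.49 74.62 19.26] deg 0 | shares [-0.02  0.37  0.1   0.  ]
```

Emit:
apply_moves(
  increments="-0.004 0.09 0 0; -0.009 0.18 0 0; -0.013 0.27 0 0; -0.017 0.373 0 0; -0.017 0.373 0 0",
)

```text
t: 9.45
tool_pos: [532.6, 118.3, 194.2]
tcp_rot: [0.001, 0.985, 0.175, -0.0]
ft_force: [-0.1, 0.2, -1.4]
opening: 0.312
gripper_force: 60.3
```

Emit:
apply_moves(
  increments="0 0 0 0; 0 0 0 0; 0 0 0 0; 0 0 0.05 0; 0 0 0.1 0",
)

```text
t: 9.87
tool_pos: [532.4, 122.1, 174.7]
tcp_rot: [-0.0, 0.984, 0.177, 0.001]
ft_force: [-0.8, -0.9, -2.4]
opening: 0.312
gripper_force: 60.3
```

Emit:
apply_moves(
  increments="0 0 0 0; 0 0 0 0; 0 0 0 0; 0 0 0 0",
)

```text
t: 10.2
tool_pos: [532.2, 121.5, 175.1]
tcp_rot: [-0.0, 0.984, 0.176, 0.0]
ft_force: [0.2, 0.2, -2.0]
opening: 0.31
gripper_force: 60.2
```

```bash
python3 -c "
from h import *
go([530.7+2.1,121.8-.3,157])"
```

```text
t 10.2 pos [532.18 121.45 175.1 ] yaw 20.326291857995667 F [ 0.19  0.19 -2.01] | mm [ 0.59  0.17 18.1 ] deg 0 | shares [0.   0.   0.09 0.  ]
```

Emit:
apply_moves(
  increments="0.003 0 0.025 0; 0.003 0 0.05 0; 0.003 0 0.065 0; 0.003 0 0.075 0; 0.003 0 0.08 0",
)

```text
t: 10.62
tool_pos: [532.5, 121.5, 158.5]
tcp_rot: [-0.0, 0.984, 0.176, -0.0]
ft_force: [0.3, 0.6, 1.8]
opening: 0.313
gripper_force: 60.6
```

Emit:
apply_moves(
  increments="0 0 0 0; 0 0 0 0",
)

```text
t: 10.78
tool_pos: [532.7, 121.6, 159.1]
tcp_rot: [-0.0, 0.984, 0.176, 0.0]
ft_force: [-0.4, -0.3, 0.4]
opening: 0.312
gripper_force: 60.6
```

Emit:
apply_moves(
  increments="0 0 0.006 0; 0 0 0.011 0; 0 0 0.011 0; 0 0 0.011 0; 0 0 0.011 0",
)

```text
t: 11.2
tool_pos: [532.7, 121.5, 156.8]
tcp_rot: [-0.0, 0.984, 0.176, 0.0]
ft_force: [-1.2, -0.1, 1.9]
opening: 0.31
gripper_force: 60.6
```

Emit:
apply_moves(
  increments="0 0 0 0; 0 0 0 0; 0 0 0 0; 0 0 0 0; 0 0 0 0",
)

```text
t: 11.62
tool_pos: [532.6, 121.5, 156.7]
tcp_rot: [0.0, 0.984, 0.176, 0.0]
ft_force: [-0.2, 0.6, 1.6]
opening: 0.313
gripper_force: 60.6
```

Emit:
apply_moves(
  increments="0 0 -0.1 0; 0 0 -0.2 0; 0 0 -0.3 0; 0 0 -0.38 0; 0 0 -0.38 0",
)

```text
t: 12.03
tool_pos: [534.4, 121.8, 236.4]
tcp_rot: [0.0, 0.984, 0.176, 0.003]
ft_force: [0.0, -0.3, -0.5]
opening: 0.316
gripper_force: 60.4
```

```bash
python3 -c "
from h import *
go([515.65-80*.955-.3,-203.49-80*.2965,232],20.3)"
```

```text
t 12.0333 pos [534.4  121.75 236.4 ] yaw 20.31835751467044 F [ 0.03 -0.34 -0.47] | mm [-210.7   294.1     3.63] deg 0.01835751467043778 | shares [-1.05  1.47  0.02  0.  ]
```

Emit:
apply_moves(
  increments="-0.13 0.14 0 0; -0.26 0.28 0 0; -0.39 0.42 0 0; -0.52 0.56 0 0; -0.65 0.7 0 0",
)

```text
t: 12.45
tool_pos: [457.8, -56.0, 230.9]
tcp_rot: [-0.0, 0.984, 0.177, -0.001]
ft_force: [1.0, -0.1, -2.1]
opening: 0.314
gripper_force: 60.3
```

Emit:
apply_moves(
  increments="-0.08 0.15 0 0; -0.16 0.31 0 0; -0.24 0.47 0 0; -0.32 0.63 0 0; -0.4 0.77 0 0",
)

```text
t: 12.87
tool_pos: [436.7, -228.9, 231.0]
tcp_rot: [-0.0, 0.984, 0.176, -0.001]
ft_force: [-0.1, 0.7, -1.3]
opening: 0.313
gripper_force: 60.3
```

Emit:
apply_moves(
  increments="0 0 0 0; 0 0 0 0; 0 0 0 0; 0 0 0 0",
)

```text
t: 13.2
tool_pos: [437.7, -226.0, 231.8]
tcp_rot: [-0.001, 0.984, 0.177, -0.0]
ft_force: [-1.4, -0.2, -1.6]
opening: 0.314
gripper_force: 60.4
```

```bash
python3 -c "
from h import *
go([515.65-80*.955-.3,-203.49-80*.2965,182.5],20.3)"
```

```text
t 13.2 pos [ 437.71 -226.02  231.82] yaw 20.36900839862011 F [-1.39 -0.18 -1.61] | mm [ 0.76  1.61 49.32] deg 0.06900839862010955 | shares [0.   0.01 0.25 0.  ]
```

Emit:
apply_moves(
  increments="0.003 0.007 0.1 0; 0.003 0.007 0.2 0; 0.003 0.007 0.247 0; 0.003 0.007 0.247 0; 0.003 0.007 0.247 0",
)

```text
t: 13.62
tool_pos: [438.7, -227.2, 183.0]
tcp_rot: [-0.0, 0.984, 0.177, -0.0]
ft_force: [0.0, 0.7, -0.7]
opening: 0.312
gripper_force: 60.3
```

Emit:
apply_moves(
  increments="0 0 0 0; 0 0 0 0; 0 0 0 0",
)

```text
t: 13.87
tool_pos: [439.5, -228.5, 184.5]
tcp_rot: [0.001, 0.984, 0.176, 0.001]
ft_force: [0.2, -0.2, -0.8]
opening: 0.307
gripper_force: 60.3
```

```bash
python3 - <<'E'
from h import *
go([515.65-.3,-203.49+.2,182.5],20.3)
snap('side','s4');snap('scene','c4b')
f=lambda im,x,y:cv2.resize(im[y:y+100,x:x+100],(400,400),interpolation=cv2.INTER_CUBIC)
cv2.imwrite('pics/c5.png',np.hstack([f(cv2.imread('pics/s4.png'),330,110),f(cv2.imread('pics/c4b.png'),230,110)]))
E
```

```text
t 13.8667 pos [ 439.48 -228.48  184.53] yaw 20.327495558117207 F [ 0.2  -0.22 -0.8 ] | mm [79.89  2.73  2.13] deg 0.02749555811720583 | shares [0.4  0.01 0.01 0.  ]
```

View pics/c5.png

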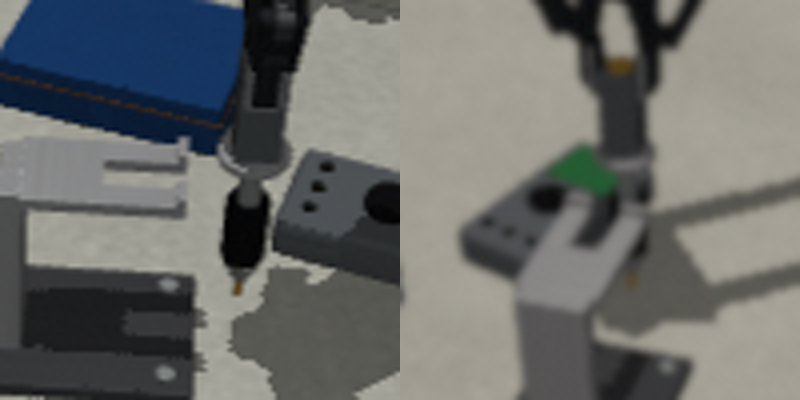

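The probe is upright in front of the fork mouth, with the neck level with the plate. I've used all ten picture views, so from here I rely on numbers. Letting it settle before inserting.

Emit:
apply_moves(
  increments="0 0 0 0; 0 0 0 0; 0 0 0 0; 0 0 0 0; 0 0 0 0",
)

```text
t: 14.38
tool_pos: [438.8, -228.2, 183.2]
tcp_rot: [-0.0, 0.984, 0.176, -0.0]
ft_force: [0.3, -0.5, -1.4]
opening: 0.314
gripper_force: 60.3
```

```bash
python3 -c "
from h import *
go([515.35,-203.3,182.5],20.3)"
```

```text
t 14.3833 pos [ 438.77 -228.21  183.2 ] yaw 20.313582325705465 F [ 0.26 -0.48 -1.4 ] | mm [80.47  3.22  0.7 ] deg 0.013582325705463916 | shares [0.4  0.02 0.   0.  ]
```

Emit:
apply_moves(
  increments="0.06 -0.002 0 0; 0.12 0.001 0 0; 0.18 0.004 0 0; 0.24 0.007 0 0; 0.3 0.011 0 0",
)

```text
t: 14.8
tool_pos: [497.4, -208.7, 183.1]
tcp_rot: [-0.0, 0.984, 0.177, 0.0]
ft_force: [-0.1, -0.1, -2.0]
opening: 0.313
gripper_force: 60.4
```

```bash
python3 -c "
from h import *
go([515.35,-203.3,182.5],20.3)"
```

```text
t 14.8 pos [ 497.39 -208.69  183.13] yaw 20.35228955050885 F [-0.12 -0.08 -2.01] | mm [18.71  1.19  0.63] deg 0.0522895505088492 | shares [0.09 0.01 0.   0.  ]
```

Emit:
apply_moves(
  increments="0.05 0.003 0 0; 0.093 0.006 0 0; 0.093 0.006 0 0; 0.093 0.006 0 0; 0.093 0.006 0 0",
)

```text
t: 15.22
tool_pos: [513.4, -204.1, 183.1]
tcp_rot: [-0.0, 0.984, 0.176, -0.0]
ft_force: [-1.5, 1.0, -1.6]
opening: 0.312
gripper_force: 60.4
```

Emit:
apply_moves(
  increments="0 0 0.025 0; 0 0 0.05 0; 0 0 0.065 0; 0 0 0.072 0; 0 0 0.072 0",
)

```text
t: 15.63
tool_pos: [513.1, -204.0, 168.0]
tcp_rot: [-0.0, 0.984, 0.176, -0.0]
ft_force: [0.3, 0.1, -1.5]
opening: 0.315
gripper_force: 60.4
```

Emit:
apply_moves(
  increments="0 0 0 0; 0 0 0 0; 0 0 0 0",
)

```text
t: 15.88
tool_pos: [513.8, -204.2, 169.1]
tcp_rot: [0.0, 0.984, 0.176, 0.0]
ft_force: [0.1, -0.2, -1.6]
opening: 0.312
gripper_force: 60.4
```

```bash
python3 -c "
from h import *
go([515.35,-203.3,167],20.3)"
```

```text
t 15.8833 pos [ 513.83 -204.18  169.14] yaw 20.316845077247862 F [ 0.07 -0.18 -1.57] | mm [ 1.73 -0.29  2.14] deg 0.01684507724786144 | shares [ 0.01 -0.    0.01  0.  ]
```

Emit:
apply_moves(
  increments="0.008 -0.001 0 0; 0.008 -0.001 0.005 0; 0.008 -0.001 0.009 0; 0.008 -0.001 0.011 0; 0.008 -0.001 0.011 0",
)

```text
t: 16.3
tool_pos: [515.2, -203.3, 166.9]
tcp_rot: [0.0, 0.984, 0.176, 0.0]
ft_force: [-1.1, 1.4, 1.2]
opening: 0.314
gripper_force: 60.7
```

Emit:
apply_moves(
  increments="0 0 0 0; 0 0 0 0; 0 0 0 0",
)

```text
t: 16.55
tool_pos: [515.3, -203.3, 167.0]
tcp_rot: [0.0, 0.984, 0.176, 0.0]
ft_force: [-1.0, 2.1, 3.0]
opening: 0.311
gripper_force: 60.9
```

The collar is resting on the fork: z is back to 167.0 and the load shows in the force. Releasing.

Emit:
apply_moves(
  increments="0 0 0 0; 0 0 0 0; 0 0 0 0; 0 0 0 0; 0 0 0 0",
  hand=1,
)

```text
t: 16.97
tool_pos: [515.1, -203.4, 166.5]
tcp_rot: [-0.0, 0.984, 0.176, -0.0]
ft_force: [-0.3, -0.0, 0.0]
opening: 0.984
gripper_force: 0.0
```

Emit:
apply_moves(
  increments="0 0 0 0; 0 0 0 0; 0 0 0 0",
)

```text
t: 17.22
tool_pos: [515.1, -203.3, 166.6]
tcp_rot: [0.0, 0.984, 0.176, -0.0]
ft_force: [-0.6, -0.7, -0.4]
opening: 0.997
gripper_force: 0.0
```

Emit:
apply_moves(
  increments="0 0 -0.1 0; 0 0 -0.2 0; 0 0 -0.35 0; 0 0 -0.5 0; 0 0 -0.65 0",
)

```text
t: 17.63
tool_pos: [514.8, -203.2, 297.8]
tcp_rot: [-0.0, 0.984, 0.176, -0.0]
ft_force: [0.8, 0.2, 0.0]
opening: 0.998
gripper_force: 0.0
```

Emit:
apply_moves(
  increments="-0.1 0 0 0; -0.25 0 0 0; -0.4 0 0 0; -0.4 0 0 0; -0.4 0 0 0",
)

```text
t: 18.05
tool_pos: [439.4, -231.7, 297.1]
tcp_rot: [0.0, 0.984, 0.175, 0.0]
ft_force: [0.0, -0.6, 0.1]
opening: 1.0
gripper_force: 0.0
```

```bash
python3 - <<'E'
from h import *
snap('wrist','w5');snap('side','s5');snap('scene','c5s');print(bot.observe()['tool_pos'],bot.observe()['opening'])
# brass stub centroid in wrist + side, and side image difference in stand crop
def stub(n,p,r=14):
    im=cv2.imread(f'pics/{n}.png');u,v=proj(n,p).astype(int);h=cv2.cvtColor(im,cv2.COLOR_BGR2HSV)[v-r:v+r,u-r:u+r]
    k=cv2.inRange(h,(10,100,70),(35,255,255));ys,xs=np.nonzero(k);return (n,xs.mean()+u-r,ys.mean()+v-r),len(xs)
P=[513.6,-203.8,220]
for n in ('w1','w5','side0','s5'): 
    s,c=stub(n,P); print(s,c,atz(*s,220)[:2])
print('tri before',tri([stub('w1',P)[0],stub('side0',P)[0]])[0],'after',tri([stub('w5',P)[0],stub('s5',P)[0]])[0])
T=[513.6,-203.8,38]
for n in ('side0','s5'): print('tip',n,stub(n,T,8))
a=cv2.imread('pics/side0.png').astype(int);b=cv2.imread('pics/s5.png').astype(int)
d=np.abs(a-b).max(2)
print('diff stand',(d[118:218,325:382]>40).sum(),'module',(d[265:375,260:325]>40).sum())
E
```

```text
[ 440.64 -230.88  296.64] 1.0006166579405278
('w1', np.float64(312.015306122449), np.float64(100.16071428571429)) 392 [ 513.67 -203.65]
('w5', np.float64(318.5805084745763), np.float64(91.13559322033899)) 472 [ 513.35 -203.42]
('side0', np.float64(360.3333333333333), np.float64(128.84615384615384)) 39 [ 511.96 -201.22]
('s5', np.float64(360.42105263157896), np.float64(129.0263157894737)) 38 [ 511.55 -200.68]
tri before [ 513.24 -203.73  217.79] after [ 512.97 -203.51  217.54]
tip side0 (('side0', np.float64(357.25), np.float64(184.75)), 4)
tip s5 (('s5', np.float64(357.25), np.float64(185.0)), 4)
diff stand 0 module 0
```

The probe is back within 0.4 mm of where it started, and the stand and module areas of the side image are unchanged. Handing in.

```bash
python3 -c "
from station import bot
print(bot.hand_in())"
```

```text
the job is handed in; nothing more can be done
None
```

The probe touched the post and then the square block, held for about half a second on each at roughly 3 N; it now hangs back in the fork within 0.4 mm of where it started, and the job was handed in at about 18 s with no verdict returned.

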